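# Load and pump up a flower press

## Robot

A 7-joint arm with a two-finger parallel gripper is mounted at the origin on the work surface. World frame = base frame: x ahead of the robot, y to its left, z up, the work surface at z = 0. Lengths are in m, angles in rad, forces in N, time in s.
With the tool pointing down it reaches from about 0.4 to 0.85 m from the base axis. Payload 4.5 kg.
Tool frame: the origin (TCP) lies midway between the tips of the shut fingers; the grasp point (between the pads) lies 19 mm behind it; z points along the fingers, y is the line along which they close (so a half turn about z gives the same grasp; the last joint's range is limited). The gripper opens to 88 mm and grips with 3 to 60 N. Pads are 18 mm wide; open, the fingers measure 123 mm over their backs; the gripper's body (75 mm by 187 mm) begins 45 mm behind the grasp point.
Start: joints at [-1.075, 0.689, -0.195, 1.565, 0.157, 0.902, -0.215], TCP at [0.278, 0.56, 0.239] pointing down, gripper open.
Joint ranges: [-3.01, 3.01], [-0.46, 2.08], [-1.47, 1.51], [0.13, 2.56], [-1, 4.14], [0.04, 2.09], [-2.66, 2.66]. Speed limits (rad/s): [2.57, 2.57, 3.14, 3.14, 3.14, 3.14, 3.14].

## Interface

Orientations are given as a unit quaternion [x, y, z, w].
In Python, from plant import sensors, eyes, finish_job gives the robot as it stands.
- The arm moves only by the tool send_rows, never from a script. Its argument "rows" is text: rows parted by semicolons, each of 4 numbers parted by spaces: the shift along the tool's x, y, z normalised to -1 to 1, where 1 is 30 cm, then the turn about the tool's z normalised to -1 to 1, where 1 is 2 pi rad. A call has 1 to 10 rows; each row is the pose to reach, as a shift and turn from the pose commanded when the call began, along the tool's axes at that moment, turning the shorter way round; what a row does not reach only later rows make up. A row lasts 1/12 s, in which the tool goes at most 41.7 mm and 7.16 degrees, less where a joint would pass 70% of its speed; a pose out of reach is approached as far as the arm can. A call with a number of a shift or a turn outside -1 to 1 is refused whole. A call with a gripper value outside its range is refused whole. "jaw" is the closure, from -1 (fully open) to 1 (shut), set as the call begins (left out, the last holds). The fingers move at their own pace and stop on an object; "force" is the grip in N (left out, the last holds). Time passes only in rows, so rows that repeat a pose let the fingers close. It gives the time, the measured TCP pose, the force, the opening and the grip force at its end, in the units of the state.
- sensors.get_state(): the state, without advancing time (a new reading comes with each control period).
- eyes.snapshot(name): name is "scene" or "top" or "wrist"; returns (picture, depth): 480x640x3 uint8, red, green, blue; 480x640 float32, m along the optical axis (not along the pixel's ray), 0 where there is no reading.
- eyes.calibration(name): a dict with "fov_y" (degrees; the focal length in pixels is half the picture's height over the tangent of half this angle, whatever the lens; pixels are square), "cx", "cy" (the principal point, pixels), "world_from_camera" (4x4, takes a point from camera to world coordinates). Camera axes: x right, y down, z forward; pixel columns grow to the right and rows downward; lengths in m; the calibration is good to about 2 mm. The wrist camera is an equidistant fisheye: a pixel r from the principal point sees the ray r / f radians off the axis. A picture is of the moment at which its call begins: read the wrist's pose just before it. calibration takes no time and is no camera call; for the wrist camera it gives the pose at the moment of the call.
- finish_job(): hands the job in; it is judged then, once.
The state is a dict: "clock": time; "q": joint angles; "qd": joint speeds; "joint_torque": joint torques, N m; "tool_pos": TCP position; "eef_rot": TCP orientation; "contact_force": force on the tool from outside, world axes, zero at the start; "moment": the same for the moment, N m; "opening": opening from 0.0 (shut) to 1.0 (fully open); "finger_force": force on a finger pad.
Only numpy, scipy, OpenCV 4.12 (cv2) and the standard library are available. Lean on these libraries where they do the work, as an engineer would, in place of code of your own. Each camera call takes 0.05 s, during which the arm holds its last target. There are 200 camera calls.

## Task

Load every wooden press board on the bench into the flower press, one flat on top of another between its brass guide pins, and lay the aluminium top plate on the stack last. Then swing the hinged steel bar down over the stack until it rests fully in its forked catch, and pump the red-handled lever at least four full strokes, each one down to its stop and then all the way back up. Leave the amber jar, the white cup and the blue tin standing where they are.

Things in the scene. Friction and masses are not known exactly. Their poses are not given: they have to be found in the camera images.
- press: flower press, fixed on the bench at some yaw. Origin: on the bench under the nest's centre; z up. Grey steel base plate 20 mm thick, x +-100 mm, y -110 to +260 mm. Boards lie along its y. Bar hinge post at y = +76 mm (134 mm high), catch post at y = -76 mm, each 36 mm wide in x. Green pump at the +y end, its lever points to -x
- nest_floor (a point): centre of the nest's floor, 20 mm above the bench; axes as the press. Four brass round-topped guide pins, 10 mm thick, tops 97 mm above the bench, at x = +-39, y = +-45 mm: 6 mm spare beside a board each side; the long sides between the pins are open for fingers. Posts' inner faces at y = +-65 mm: 10 mm spare beyond each board end. Deepest stack: top 96 mm above the bench
- catch (a point): bottom of the brass forked catch, on top of the catch post, 109 mm above the bench at press x = 0, y = -76 mm; prongs reach up to 138 mm. The closed bar lies in it, its underside 109 mm above the bench, clear of the stack
- board1: beech press board, 110 x 56 x 16 mm, 80 g, a paper sheet with purple flowers printed on its top face. Origin: centre of its underside, z up; its long axis is its y, its 56 mm width (the side to grip across) is its x. Either end may go first. May be absent (None)
- board2: beech press board, 110 x 56 x 16 mm, 80 g, a paper sheet with pink flowers printed on its top face. Origin: centre of its underside, z up; its long axis is its y, its 56 mm width (the side to grip across) is its x. Either end may go first. May be absent (None)
- board3: beech press board, 110 x 56 x 16 mm, 80 g, a paper sheet with yellow flowers printed on its top face. Origin: centre of its underside, z up; its long axis is its y, its 56 mm width (the side to grip across) is its x. Either end may go first. May be absent (None)
- board4: beech press board, 110 x 56 x 16 mm, 80 g, a paper sheet with blue flowers printed on its top face. Origin: centre of its underside, z up; its long axis is its y, its 56 mm width (the side to grip across) is its x. Either end may go first. May be absent (None)
- top_plate: bare aluminium top plate, 110 x 56 x 12 mm, 0.2 kg; origin centre of its underside, z up, long axis y, width (grip) x. Goes on top of all boards
- bar (a joint): hinge angle of the steel bar in rad: 0 = closed, level, lying in the catch (its end of travel); it starts open and nearly upright at 1.6 to 1.85, leaning away from the nest; limit 1.9. Stiff hinge (0.3 N m): it stays where it is left, up to about 3 N at the grip moves it
- bar_hinge (a point): the bar's hinge point, at (0, 80, 118) mm in the press's frame; the bar swings about the press's x axis, in the press's y-z plane; closed it points to the press's -y
- bar_grip (a point): centre of the red grip (45 mm long, 18 mm thick across the press's x, 22 mm the other way) at the bar's free end, 205 mm from the hinge; about 0.32 m above the bench when open, 118 mm above it when closed, then about 50 mm outside the catch post
- lever (a joint): pump lever angle in rad: 0 = raised at rest (0.87 rad above level), grows as it is pushed down, 0.75 = its stop (0.12 rad above level). Sprung, returns by itself: about 3 N at the handle when up, about 7 N at the stop
- lever_hinge (a point): the lever's pivot, at (60, 195, 90) mm in the press's frame; the lever swings about the press's y axis, in a plane parallel to its x-z plane, pointing towards the press's -x
- lever_tip (a point): centre of the lever's red cross handle, 180 mm from the pivot: a round bar 20 mm thick and 72 mm long, along the press's y; about 228 mm above the bench when up, 112 mm when at the stop
- petal_jar: amber glass jar with wooden cap, 60 mm across, 95 mm high, bystander; origin centre of its underside
- mixing_cup: white plastic cup, 72 mm across, 90 mm high, bystander; origin centre of its underside
- tea_tin: blue tin, 72 mm across, 60 mm high, bystander; origin centre of its underside
There are look-alikes about, which are no part of the job. Leave any green look-alike of the top_plate alone.

How it is judged:
By the outcome, as a careful person would: the job done as asked, in the order asked, and still so for the second after the job is handed in, with the robot touching nothing.
Of board1, board2, board3, board4 only 2 to 4 are there at a start; the rules pass over those that are not, and their reading is None.
At some moment in a run one of board1, board2, board3, board4, top_plate may be knocked a few centimetres aside while the robot is not near it.
It also fails if it takes over 210 s, if anything falls off the work surface, if the arm or the gripper's body presses on something with over 40 N, if the wrist force passes 120 N, or if a joint passes its speed limit or range.

## Working session

There is one attempt and no reset: what is moved stays moved. The work goes in short steps, Python scripts to look and compute and a tool call to move; the robot and the scene stay as the last step left them, time stands still between calls to the robot, and variables do not carry over. Pictures are saved under pics/ and viewed, at most 16 in all, crops included, and the job is handed in when it is done.

Besides the shell and the picture viewer there is one more tool, called as name(argument=value, ...) on one line, values as JSON. send_rows: Moves the arm, as the interface text tells. Scaled input: -1 to 1 covers 30 cm each way for a shift and 2 pi rad each way for a turn. Its arguments: {"type":"object","properties":{"rows":{"type":"string"},"jaw":{"type":"number"},"force":{"type":"number"}},"required":["rows"]}

```bash
ls; mkdir -p pics; cat > h.py <<'E'
import numpy as np, cv2
from plant import sensors, eyes, finish_job
def snap(name):
    c=eyes.calibration(name); p,d=eyes.snapshot(name); return p,d,c
def save(p,fn): cv2.imwrite('pics/'+fn,cv2.cvtColor(p,cv2.COLOR_RGB2BGR))
E
python3 - <<'E'
from h import *
print(sensors.get_state())
for n in ['scene','top']:
    p,d,c=snap(n); save(p,n+'0.png'); np.savez(n+'0.npz',p=p,d=d,T=c['world_from_camera'],i=[c['fov_y'],c['cx'],c['cy']]); print(n,c)
E
```

```text
pics
{'clock': 0.0, 'q': array([-1.07520405,  0.68999945, -0.19450041,  1.56638514,  0.157316  ,
        0.90248397, -0.21509654]), 'qd': array([-4.68296051e-06,  2.02512715e-03, -5.22412521e-04, -7.48135319e-04,
        5.28777762e-04, -3.91101314e-04, -9.16675001e-04]), 'joint_torque': array([-1.18175435e-04, -5.27560365e+01, -1.26682553e+00, -1.53428292e+01,
       -5.26527269e-02,  6.42482046e-03,  1.70771400e-04]), 'tool_pos': array([0.2782352 , 0.55892273, 0.23788909]), 'eef_rot': array([ 2.28804915e-01,  9.73471841e-01, -9.31252481e-04, -1.38838359e-04]), 'contact_force': array([-0.15796154,  0.0281632 ,  0.42277503]), 'moment': array([ 0.01625133, -0.01089656,  0.00135231]), 'finger_force': 0.0, 'opening': 1.0009088815103069}
scene {'fov_y': 56.32952738769522, 'cx': 320.61320341168965, 'cy': 238.9781443825752, 'world_from_camera': array([[ 0.88543816,  0.36066933, -0.29311585,  0.94011889],
       [ 0.46449256, -0.70802335,  0.53193006, -0.52474322],
       [-0.01568201, -0.60714131, -0.79443912,  1.01081724],
       [ 0.        ,  0.        ,  0.        ,  1.        ]])}
top {'fov_y': 48.47206130924814, 'cx': 320.5321675080855, 'cy': 247.61294765915198, 'world_from_camera': array([[ 0.02589179, -0.99532795,  0.09301555,  0.4917853 ],
       [-0.99963972, -0.02512032,  0.00945544,  0.05538694],
       [-0.00707469, -0.09322685, -0.99561976,  1.5336321 ],
       [ 0.        ,  0.        ,  0.        ,  1.        ]])}
```

View pics/scene0.png

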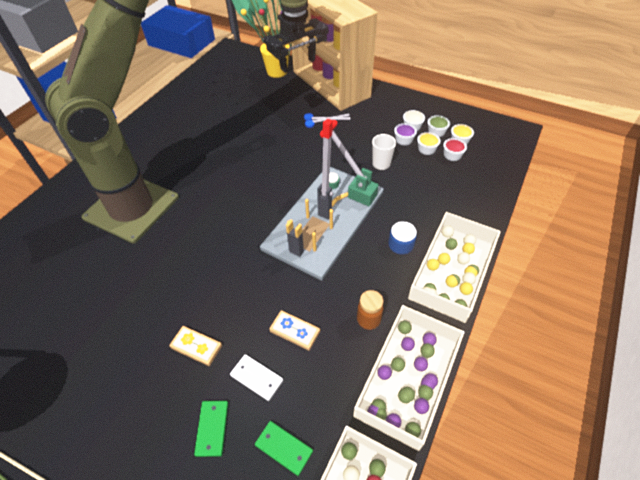

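View pics/top0.png

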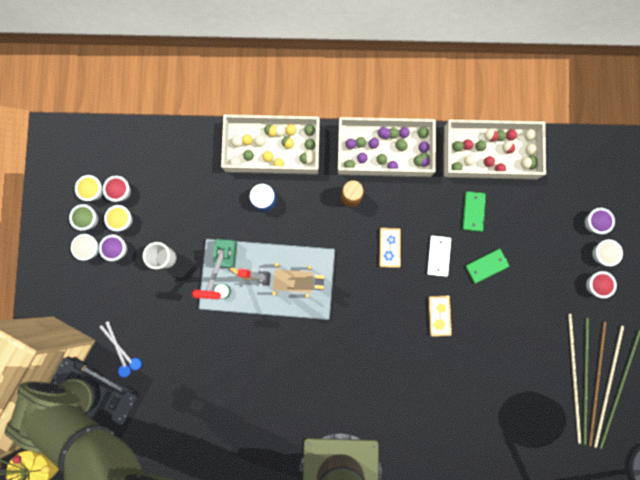

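Two boards are present: blue at top (390,248) and yellow at (440,316). The bare plate is at (439,256), two green decoys lie to its right, and the press is around (268,280). I'll zoom in on the press and measure.

```bash
cat >> h.py <<'E'
def K(c): f=240/np.tan(np.radians(c['fov_y'])/2); return f,c['cx'],c['cy']
def cloud(p,d,c):
    f,cx,cy=K(c); v,u=np.mgrid[:480,:640]
    P=np.stack([(u-cx)/f*d,(v-cy)/f*d,d],-1); T=c['world_from_camera']
    return P@T[:3,:3].T+T[:3,3]
def ray(c,uv,z):
    f,cx,cy=K(c); T=c['world_from_camera']; uv=np.atleast_2d(uv)
    r=np.c_[(uv[:,0]-cx)/f,(uv[:,1]-cy)/f,np.ones(len(uv))]@T[:3,:3].T
    return T[:3,3]+r*((z-T[2,3])/r[:,2])[:,None]
E
python3 - <<'E'
from h import *
def ld(n):
    a=np.load(n+'0.npz'); return a['p'],a['d'],dict(fov_y=a['i'][0],cx=a['i'][1],cy=a['i'][2],world_from_camera=a['T'])
t,dt,ct=ld('top'); s,ds,cs=ld('scene')
a=cv2.resize(t[225:330,190:345],(775,525),interpolation=cv2.INTER_CUBIC); save(a,'cropt.png')
a=cv2.resize(s[100:280,250:400],(500,600),interpolation=cv2.INTER_CUBIC); save(a,'crops.png')
# boards
for n,(p,d,c),boxes in [('top',(t,dt,ct),dict(blue=(375,222,405,272),yel=(425,290,455,340),plate=(424,230,455,280))),('scene',(s,ds,cs),dict(blue=(262,305,328,355),yel=(165,320,228,370),plate=(225,350,290,405)))]:
    W=cloud(p,d,c)
    for k,(x0,y0,x1,y1) in boxes.items():
        # bright = board; low saturation or beech
        q=p[y0:y1,x0:x1].astype(int); m=(q.max(-1)>110).astype(np.uint8)
        cn=max(cv2.findContours(m,0,2)[0],key=cv2.contourArea)
        full=np.zeros_like(m); cv2.drawContours(full,[cn],-1,1,-1)
        w=W[y0:y1,x0:x1][full>0]; w=w[np.isfinite(w).all(1)]
        zt=np.median(w[:,2])
        pts=ray(c,cn[:,0]+[x0,y0],0.014)[:,:2]
        r=cv2.minAreaRect((pts*1000).astype(np.float32))
        bx=cv2.boxPoints(r); e=max([bx[1]-bx[0],bx[2]-bx[1]],key=np.linalg.norm)
        print(n,k,'z',zt.round(4),'c',np.round(r[0],1),'size',np.round(r[1],1),'long ax deg',np.degrees(np.arctan2(e[1],e[0])).round(1)%180)
E
```

```text
top blue z 0.0152 c [ 640.5 -127.3] size [115.2  60.1] long ax deg 0.7
top yel z 0.0153 c [ 449.7 -271.9] size [115.2  62. ] long ax deg 3.1
top plate z 0.0105 c [ 619.4 -268.6] size [ 62.2 116. ] long ax deg 175.2
scene blue z 0.0174 c [ 643.  -131.1] size [115.4  65.5] long ax deg 0.3
scene yel z 0.0174 c [ 453.2 -273.9] size [118.   62.6] long ax deg 3.3
scene plate z 0.0134 c [ 623.8 -272.3] size [ 61.  115.3] long ax deg 175.4
```

View pics/cropt.png

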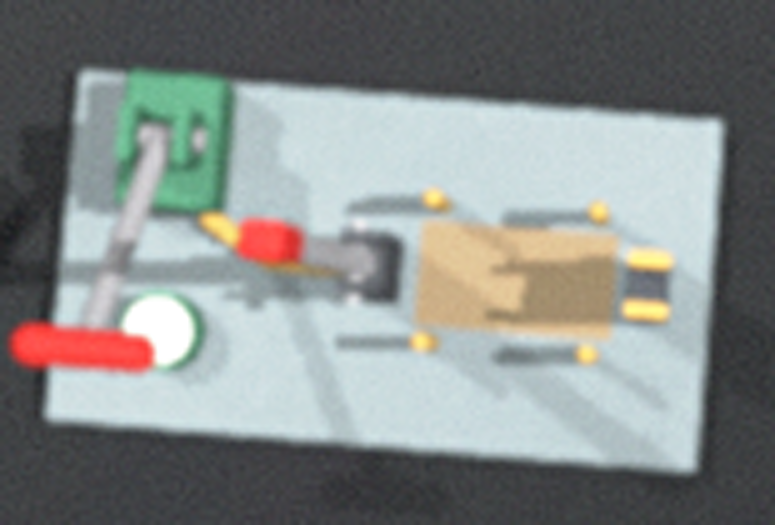

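View pics/crops.png

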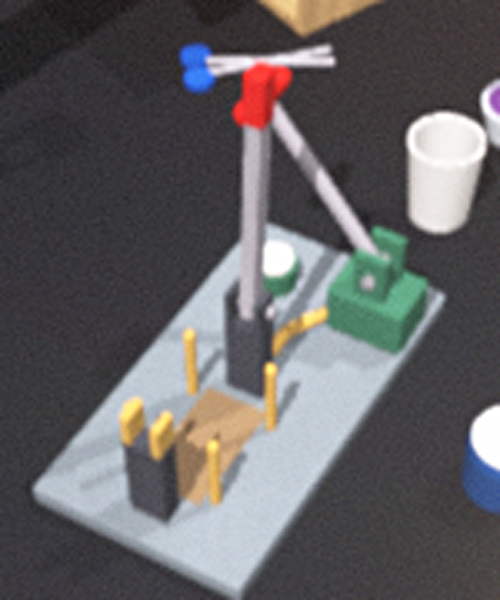

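The crops show an empty nest with a bare wooden floor pad, four pin tops (e.g. top crop 435,199), and the forked catch at crop (647,285). The bar is upright and the lever is up. Next I'll fit the press pose.

```bash
cat > ld.py <<'E'
from h import *
def ld(n):
    a=np.load(n+'.npz'); return a['p'],a['d'],dict(fov_y=a['i'][0],cx=a['i'][1],cy=a['i'][2],world_from_camera=a['T'])
E
python3 - <<'E'
from ld import *
t,dt,ct=ld('top0'); s,ds,cs=ld('scene0')
W=cloud(t,dt,ct)
print('floor z',np.median(W[275:288,285:300,2]))
def pins(p,c,box):
    x0,y0,x1,y1=box; hsv=cv2.cvtColor(p,cv2.COLOR_RGB2HSV)[y0:y1,x0:x1]
    m=cv2.inRange(hsv,(15,140,120),(35,255,255))
    n,l,st,ce=cv2.connectedComponentsWithStats(m); return [(ce[i]+[x0,y0],st[i]) for i in range(1,n) if st[i][4]>3]
for a,b in pins(t,ct,(225,255,335,305)): print(a.round(1),b, ray(ct,a,.095)[0].round(4))
for a,b in pins(s,cs,(270,185,345,265)): print(a.round(1),b)
def fit(P,Wd):
    P=np.array(P,float);Wd=np.array(Wd);pc=P-P.mean(0);wc=Wd-Wd.mean(0)
    th=np.arctan2((pc[:,0]*wc[:,1]-pc[:,1]*wc[:,0]).sum(),(pc*wc).sum())
    R=np.array([[np.cos(th),-np.sin(th)],[np.sin(th),np.cos(th)]]); o=Wd.mean(0)-R@P.mean(0)
    print('yaw',np.degrees(th).round(2),'o',(o*1000).round(1),'res',((Wd-o-P@R.T)*1000).round(1).tolist())
u=np.array([(435,199),(599,212),(424,342),(587,354)])/5+[190,225]-.4
fit([(39,45),(39,-45),(-39,45),(-39,-45)]/np.array(1000.),ray(ct,u,.095)[:,:2])
u=np.array([(190,333),(271,367),(213,442)])/3.333+[250,100]-.3
fit([(-39,45),(39,45),(39,-45)]/np.array(1000.),ray(cs,u,.095)[:,:2])
# base plate
for n,p,c,box in [('top',t,ct,(192,232,345,325)),('scene',s,cs,(255,160,390,280))]:
    x0,y0,x1,y1=box; q=cv2.cvtColor(p,cv2.COLOR_RGB2HSV)[y0:y1,x0:x1]
    m=((q[...,2]>70)).astype(np.uint8); cn=max(cv2.findContours(m,0,2)[0],key=cv2.contourArea)
    pts=ray(c,cn[:,0]+[x0,y0],.02)[:,:2]; r=cv2.minAreaRect((pts*1000).astype(np.float32)); print(n,r)
# red grip / lever handle points from depth
for n,p,d,c in [('top',t,dt,ct),('scene',s,ds,cs)]:
    h=cv2.cvtColor(p,cv2.COLOR_RGB2HSV); m=((h[...,0]<8)|(h[...,0]>172))&(h[...,1]>180)&(h[...,2]>90)
    Wc=cloud(p,d,c); k,l,st,ce=cv2.connectedComponentsWithStats(m.astype(np.uint8))
    for i in range(1,k):
        w=np.median(Wc[l==i],0)
        if st[i][4]>30 and w[2]>.15: print(n,'red',ce[i].round(1),st[i],w.round(3),Wc[l==i].min(0).round(3),Wc[l==i].max(0).round(3))
E
```

```text
floor z 0.019808965590036864
[336.2 199.5] [62 11 11  9 29]
[307.  209.1] [36 16  3 17 26]
[330.6 218.4] [60 27  2 16 25]
[289.1 226.8] [17 36  5 12 36]
[298.2 230.9] [25 40  7 12 39]
[313.8 240.9] [42 48  4 17 39]
yaw -2.88 o [536.8 144.1] res [[-0.4, -0.5], [-0.6, 0.5], [0.3, -1.0], [0.7, 1.0]]
yaw -3.09 o [540. 146.] res [[1.0, -0.9], [-0.3, 0.4], [-0.7, 0.6]]
top ((549.2239990234375, 222.55445861816406), (249.9263916015625, 426.608154296875), 1.4337483644485474)
scene ((542.3779296875, 243.92974853515625), (447.9629821777344, 231.79196166992188), 88.8515853881836)
top red [244.5 274.1] [238 271  12   6  35] [0.539 0.233 0.339] [0.492 0.055 0.314] [0.547 0.25  1.534]
top red [204.9 294.2] [192 290  28   8 113] [0.491 0.346 0.236] [0.485 0.311 0.227] [0.502 0.379 0.242]
scene red [327.6 127.9] [320 120  17  18 194] [0.546 0.233 0.321] [ 0.379  0.225 -0.001] [0.555 0.616 0.347]
```

```bash
cat >> h.py <<'E'
from scipy.spatial.transform import Rotation as Ro
def go(x,y,z,psi,pos=None,rot=None):
    """shift/turn to put TCP at x,y,z pointing down with tool y at heading psi deg (mod 180, nearest unless |psi| given mod 360)"""
    s=sensors.get_state(); p=s['tool_pos'] if pos is None else np.array(pos)
    R=Ro.from_quat(s['eef_rot'] if rot is None else rot).as_matrix()
    sh=R.T@(np.array([x,y,z])-p)/.3
    cur=np.degrees(np.arctan2(R[1,1],R[0,1])); d=-(psi-cur); d=(d+180)%360-180
    print('cur psi %.2f'%cur,'shift',sh.round(4),'turn %.4f or %.4f'%(d/360,((d+180)%360 if d<0 else d-180)/360), 'q7 %.2f'%s['q'][6], 'pos',s['tool_pos'].round(4))
def wpix2ray(c,uv):
    f,cx,cy=K(c); uv=np.atleast_2d(uv).astype(float)-[cx,cy]; r=np.hypot(*uv.T); th=r/f
    k=np.where(r>0,np.sin(th)/np.maximum(r,1e-9),1/f)
    T=c['world_from_camera']; return T[:3,3], np.c_[uv*k[:,None],np.cos(th)]@T[:3,:3].T
def wray(c,uv,z):
    o,r=wpix2ray(c,uv); return o+r*((z-o[2])/r[:,2])[:,None]
def wproj(c,X):
    f,cx,cy=K(c); T=c['world_from_camera']; v=(np.atleast_2d(X)-T[:3,3])@T[:3,:3]
    th=np.arctan2(np.hypot(v[:,0],v[:,1]),v[:,2]); ph=np.arctan2(v[:,1],v[:,0]); return np.c_[cx+f*th*np.cos(ph),cy+f*th*np.sin(ph)]
E
python3 - <<'E'
from h import *
c=eyes.calibration('wrist'); s=sensors.get_state(); R=Ro.from_quat(s['eef_rot']).as_matrix(); T=c['world_from_camera']
print('cam in tool',R.T@(T[:3,3]-s['tool_pos']),'axes\n',(R.T@T[:3,:3]).round(3),c['fov_y'],c['cx'],c['cy'])
go(.45,.15,.26,90); go(.642,-.13,.2,90)
E
```

```text
cam in tool [ 0.07421546  0.00098114 -0.14555737] axes
 [[-0.    -0.958 -0.287]
 [ 1.    -0.001  0.001]
 [-0.001 -0.287  0.958]] 65.70646984690485 317.2630292405604 241.37831452029243
cur psi 63.55 shift [-1.1199 -0.9657 -0.0716] turn -0.0735 or 0.4265 q7 -0.22 pos [0.2783 0.559  0.238 ]
cur psi 63.55 shift [-2.1086 -1.5159  0.1294] turn -0.0735 or 0.4265 q7 -0.22 pos [0.2783 0.559  0.238 ]
```

send_rows(rows="0 0 -0.3 0; -0.646 -0.386 -0.603 0.185; -0.646 -0.386 -0.603 0.185; -0.646 -0.386 -0.603 0.185; -0.646 -0.386 -0.603 0.185; -0.646 -0.386 -0.603 0.185; -0.646 -0.386 -0.603 0.185; -0.646 -0.386 -0.603 0.185; -0.646 -0.386 -0.603 0.185; -0.646 -0.386 -0.603 0.185", jaw=1, force=20)

```text
clock: 0.93
tool_pos: [0.4015, 0.3681, 0.4203]
eef_rot: [0.716, 0.698, 0.001, 0.0]
contact_force: [-0.3, 0.7, 0.3]
opening: 0.266
finger_force: 0.0
```

```bash
python3 -c "
from h import *
go(.540,.17,.42,-3);go(.540,.17,.30,-3);print(sensors.get_state()['q'])"
```

```text
cur psi -1.46 shift [-0.6484  0.4785  0.0011] turn 0.0043 or -0.4957 q7 -0.81 pos [0.4015 0.3681 0.4203]
cur psi -1.46 shift [-0.6488  0.478   0.4011] turn 0.0043 or -0.4957 q7 -0.81 pos [0.4015 0.3681 0.4203]
[-0.89232402  0.40039444  0.10324058  1.52938175 -0.04267745  1.21275736
 -0.8077306 ]
```

send_rows(rows="-0.648 0.478 0.001 0.004; -0.648 0.478 0.001 0.004; -0.648 0.478 0.001 0.004; -0.648 0.478 0.001 0.004; -0.648 0.478 0.001 0.004; -0.648 0.478 0.001 0.004; -0.648 0.478 0.401 0.004; -0.648 0.478 0.401 0.004; -0.648 0.478 0.401 0.004; -0.648 0.478 0.401 0.004")

```text
clock: 1.77
tool_pos: [0.5357, 0.1713, 0.2925]
eef_rot: [0.721, 0.692, -0.007, -0.003]
contact_force: [-1.2, 0.1, -0.1]
opening: 0.006
finger_force: 0.0
```

```bash
python3 -c "
from h import *
go(.540,.17,.30,-3)
p,d,c=snap('wrist'); save(p,'w1.png')
p,d,c=snap('scene'); save(cv2.resize(p[80:260,220:420],(600,540)),'s1.png')
"
```

```text
cur psi -2.36 shift [-0.0037  0.0141 -0.0253] turn 0.0018 or -0.4982 q7 -0.35 pos [0.5357 0.1713 0.2925]
```

View pics/s1.png

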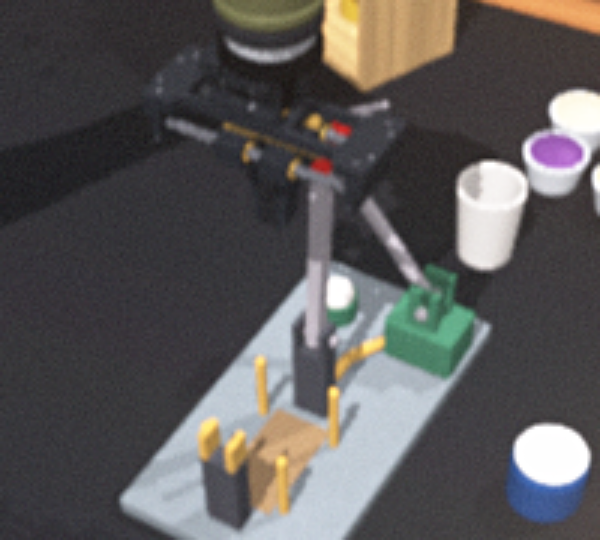

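send_rows(rows="0.05 0.014 -0.02 0.002; 0.08 0.014 -0.02 0.002; 0.11 0.014 -0.02 0.002; 0.14 0.014 -0.02 0.002; 0.17 0.014 -0.02 0.002; 0.2 0.014 -0.02 0.002; 0.22 0.014 -0.02 0.002; 0.24 0.014 -0.02 0.002; 0.25 0.014 -0.02 0.002; 0.26 0.014 -0.02 0.002")

```text
clock: 2.7
tool_pos: [0.5477, 0.2506, 0.305]
eef_rot: [0.726, 0.688, -0.001, -0.0]
contact_force: [-1.2, -1.4, -1.2]
opening: 0.005
finger_force: 0.7
```

send_rows(rows="0.01 0 0 0; 0.02 0 0 0; 0.03 0 0 0; 0.035 0 0 0; 0.035 0 0 0")

```text
clock: 3.12
tool_pos: [0.5486, 0.2617, 0.3053]
eef_rot: [0.726, 0.688, 0.0, -0.0]
contact_force: [-0.1, -0.3, -0.5]
opening: 0.009
finger_force: 0.3
```

```bash
python3 -c "
from h import *
p,d,c=snap('scene'); 
h=cv2.cvtColor(p,cv2.COLOR_RGB2HSV); m=((h[...,0]<8)|(h[...,0]>172))&(h[...,1]>180)&(h[...,2]>90); W=cloud(p,d,c)[m]; W=W[(W[:,2]>.15)&(W[:,0]>.4)]; print(np.median(W,0),W.min(0),W.max(0))
go(.54,.14,.36,-3)
"
```

```text
[0.49567041 0.31579263 0.23408944] [0.48482153 0.30518458 0.22320467] [0.50456848 0.3326788  0.2411183 ]
cur psi -3.06 shift [-0.4061 -0.007  -0.1822] turn -0.0002 or 0.4998 q7 -0.49 pos [0.5486 0.2616 0.3054]
```

send_rows(rows="-0.1 0 0 0; -0.2 0 -0.1 0; -0.4 0 -0.2 0; -0.7 0.1 -0.2 0.08; -0.9 0.2 -0.1 0.24; -0.9 0.2 0 0.24; -0.9 0.2 0 0.24; -0.9 0.2 0 0.24; -0.9 0.2 0 0.24; -0.9 0.2 0 0.24", jaw=-1)

```text
clock: 4.0
tool_pos: [0.5942, -0.0141, 0.3047]
eef_rot: [0.951, 0.311, -0.0, 0.0]
contact_force: [0.3, 0.9, 0.1]
opening: 0.736
finger_force: 0.0
```

```bash
python3 -c "
from h import *
go(.622,-.129,.2,-90)
"
```

```text
cur psi -53.82 shift [-0.1513  0.3639  0.3491] turn 0.1005 or -0.3995 q7 -0.75 pos [ 0.5942 -0.0141  0.3047]
```

send_rows(rows="-0.151 0.364 0.349 0.1; -0.151 0.364 0.349 0.1; -0.151 0.364 0.349 0.1; -0.151 0.364 0.349 0.1; -0.151 0.364 0.349 0.1; -0.151 0.364 0.349 0.1; -0.151 0.364 0.349 0.1; -0.151 0.364 0.349 0.1")

```text
clock: 4.67
tool_pos: [0.6241, -0.1248, 0.2014]
eef_rot: [1.0, 0.009, 0.001, -0.001]
contact_force: [-0.1, 0.1, 0.3]
opening: 1.0
finger_force: 0.0
```

```bash
python3 -c "
from h import *
go(.622,-.129,.2,-90)
p,d,c=snap('wrist'); save(p,'w2.png'); np.savez('w2.npz',p=p,d=d,T=c['world_from_camera'],i=[c['fov_y'],c['cx'],c['cy']])
print(wproj(c,[[.642,-.129,.016],[.45,-.273,.016],[.62,-.27,.012]]))
"
```

```text
cur psi -88.92 shift [-0.0071  0.0139  0.0046] turn 0.0030 or -0.4970 q7 -1.02 pos [ 0.6241 -0.1248  0.2014]
[[323.92366083 196.76523578]
 [445.98657989 370.17567256]
 [466.87856776 223.3398133 ]]
```

View pics/w2.png

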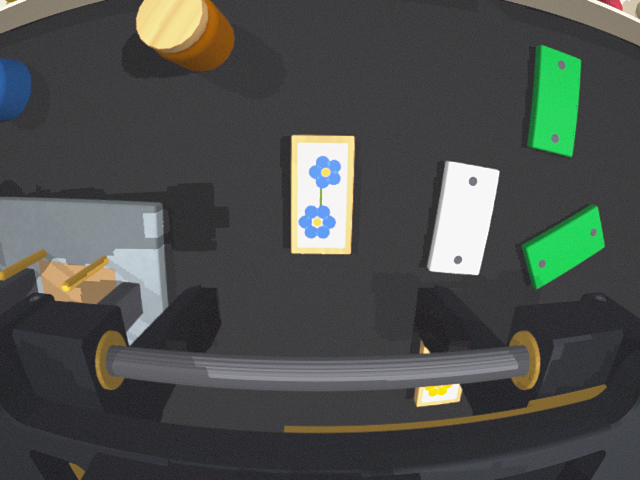

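The wrist view shows the blue board centred at about (322,195), the plate at (463,218), and part of the yellow board at (438,375). I'll compute the poses from this view.

```bash
cat >> h.py <<'E'
def wrect(p,c,box,z,thr=110):
    x0,y0,x1,y1=box; m=(p[y0:y1,x0:x1].max(-1)>thr).astype(np.uint8)
    cn=max(cv2.findContours(m,0,2)[0],key=cv2.contourArea)
    pts=wray(c,cn[:,0]+[x0,y0],z)[:,:2]; r=cv2.minAreaRect((pts*1000).astype(np.float32))
    bx=cv2.boxPoints(r); e=max([bx[1]-bx[0],bx[2]-bx[1]],key=np.linalg.norm)
    a=np.degrees(np.arctan2(e[1],e[0])); print('rect c',np.round(r[0],1),np.round(r[1],1),'long %.1f'%((a+90)%180-90)); return r
E
python3 - <<'E'
from ld import *
p,d,c=ld('w2')
b=wrect(p,c,(270,115,375,270),.015); wrect(p,c,(415,145,510,290),.011)
x,y=np.array(b[0])/1000
# height check: depth-derived
f,cx,cy=K(c); 
for uv in [(300,240),(450,240)]:
    o,r=wpix2ray(c,uv); T=c['world_from_camera']; dz=(r@T[:3,2])[0]; print('z',(o+r[0]/dz*d[uv[1],uv[0]])[2])
go(x-.02,y,.06,-89); go(x-.02,y,.009,-89)
E
```

```text
rect c [ 642.8 -127.2] [110.9  56.3] long 0.2
rect c [ 622.6 -266.7] [ 59.9 110.9] long -5.0
z 0.014769125373493008
z 0.010815197033794632
cur psi -88.95 shift [-0.0055  0.0084  0.4719] turn 0.0002 or -0.4998 q7 -1.02 pos [ 0.624  -0.1248  0.2016]
cur psi -88.95 shift [-0.0058  0.0086  0.6419] turn 0.0002 or -0.4998 q7 -1.02 pos [ 0.624  -0.1248  0.2016]
```

send_rows(rows="-0.006 0.0085 0.2 0.0023; -0.006 0.0085 0.35 0.0023; -0.006 0.0085 0.5 0.0023; -0.006 0.0085 0.6 0.0023; -0.006 0.0085 0.644 0.0023; -0.006 0.0085 0.644 0.0023; -0.006 0.0085 0.644 0.0023")

```text
clock: 5.3
tool_pos: [0.6217, -0.128, 0.0077]
eef_rot: [1.0, 0.001, -0.0, -0.001]
contact_force: [0.4, -0.1, 0.6]
opening: 1.005
finger_force: 0.0
```

send_rows(rows="0 0 0 0; 0 0 0 0; 0 0 0 0; 0 0 0 0; 0 0 0 0; 0 0 0 0", jaw=1, force=25)

```text
clock: 5.8
tool_pos: [0.6219, -0.1288, 0.0084]
eef_rot: [1.0, -0.0, 0.001, -0.0]
contact_force: [-0.3, -0.5, 5.9]
opening: 0.633
finger_force: 25.0
```

send_rows(rows="0 0 -0.1 0; 0 0 -0.25 0; 0 0 -0.4 0; 0 0 -0.5 0; 0 0 -0.5 0")

```text
clock: 6.22
tool_pos: [0.6256, -0.1311, 0.165]
eef_rot: [1.0, -0.001, 0.006, 0.002]
contact_force: [0.5, -0.8, 0.1]
opening: 0.632
finger_force: 25.0
```

```bash
python3 -c "
from h import *
# press frame
go(.537,.125,.165,-3)
"
```

```text
cur psi -90.07 shift [-0.2963 -0.8533 -0.007 ] turn -0.2419 or 0.2581 q7 -0.99 pos [ 0.6256 -0.1311  0.165 ]
```

```bash
python3 - <<'E'
from ld import *
p,d,c=ld('w2')
h=cv2.cvtColor(p,cv2.COLOR_RGB2HSV)[235:300,:130]
m=cv2.inRange(h,(15,150,110),(35,255,255)); n,l,st,ce=cv2.connectedComponentsWithStats(m)
for i in range(1,n):
    if st[i][4]>15:
        ys,xs=np.where(l==i); k=np.argsort(xs); k0=k[xs[k]<xs.min()+4]; k1=k[xs[k]>xs.max()-4]
        for kk in (k0,k1):
            uv=(xs[kk].mean(),ys[kk].mean()+235); print(st[i],uv,'z.092',wray(c,uv,.092)[0][:2].round(4),'z.02',wray(c,uv,.02)[0][:2].round(4))
th=np.radians(-3)
R=np.array([[np.cos(th),-np.sin(th)],[np.sin(th),np.cos(th)]])
for o in ([.538,.145],[.539,.147]): print([(o+R@np.array(q)).round(4) for q in [(.039,-.045),(-.039,-.045),(.1,-.11)]])
# base corner edges
g=p[...,:3].max(-1); m=(g[195:345,60:200]>95).astype(np.uint8)
cn=max(cv2.findContours(m,0,2)[0],key=cv2.contourArea)[:,0]+[60,195]
print('corner',cn[np.argmax(cn[:,0]-cn[:,1])],wray(c,cn[np.argmax(cn[:,0]-cn[:,1])],.02)[0][:2])
E
```

```text
[  0  15  46  30 399] (np.float64(1.5833333333333333), np.float64(274.97222222222223)) z.092 [0.5814 0.1915] z.02 [0.5485 0.2802]
[  0  15  46  30 399] (np.float64(43.24), np.float64(253.36)) z.092 [0.6066 0.1213] z.02 [0.5808 0.1901]
[ 62  22  46  35 486] (np.float64(63.75), np.float64(286.28125)) z.092 [0.5761 0.1032] z.02 [0.5417 0.1669]
[ 62  22  46  35 486] (np.float64(105.23076923076923), np.float64(260.5)) z.092 [0.6027 0.0502] z.02 [0.5759 0.099 ]
[array([0.5746, 0.098 ]), array([0.4967, 0.1021]), array([0.6321, 0.0299])]
[array([0.5756, 0.1   ]), array([0.4977, 0.1041]), array([0.6331, 0.0319])]
corner [161 204] [0.63533305 0.02539283]
```

send_rows(rows="-0.25 -0.6 -0.07 -0.242; -0.25 -0.6 -0.07 -0.242; -0.25 -0.6 -0.07 -0.242; -0.25 -0.6 -0.07 -0.242; -0.25 -0.6 -0.07 -0.242; -0.25 -0.6 -0.07 -0.242; -0.25 -0.6 -0.07 -0.242; -0.25 -0.6 -0.07 -0.242; -0.25 -0.6 -0.07 -0.242; -0.28 -0.8 -0.07 -0.242")

```text
clock: 7.05
tool_pos: [0.5419, 0.0819, 0.1786]
eef_rot: [0.814, 0.581, -0.001, 0.004]
contact_force: [0.7, -0.4, -1.7]
opening: 0.63
finger_force: 25.0
```

send_rows(rows="0.04 0.01 0 -0.04; 0.04 0.01 0 -0.04; 0.04 0.01 0 -0.04; 0.04 0.01 0 -0.04")

```text
clock: 7.38
tool_pos: [0.5466, 0.1023, 0.1781]
eef_rot: [0.733, 0.68, -0.0, -0.0]
contact_force: [-0.2, -0.2, -0.7]
opening: 0.637
finger_force: 25.0
```

```bash
python3 -c "
from h import *
go(.538,.126,.115,-3);go(.538,.126,.034,-3)
"
```

```text
cur psi -4.24 shift [ 0.0768 -0.0342  0.2102] turn -0.0034 or 0.4966 q7 -0.25 pos [0.5466 0.1023 0.1781]
cur psi -4.24 shift [ 0.0769 -0.0339  0.4802] turn -0.0034 or 0.4966 q7 -0.25 pos [0.5466 0.1023 0.1781]
```

send_rows(rows="0.077 -0.034 0 -0.0034; 0.077 -0.034 0 -0.0034; 0.077 -0.034 0 -0.0034; 0.077 -0.034 0.1 -0.0034; 0.077 -0.034 0.19 -0.0034; 0.077 -0.034 0.19 -0.0034; 0.077 -0.034 0.19 -0.0034")

```text
clock: 7.97
tool_pos: [0.5377, 0.125, 0.1207]
eef_rot: [0.725, 0.689, -0.002, -0.0]
contact_force: [-0.2, 0.9, -0.2]
opening: 0.629
finger_force: 25.0
```

```bash
python3 -c "
from h import *
go(.538,.126,.034,-3)
p,d,c=snap('wrist'); save(p,'w3.png')
p,d,c=snap('scene'); save(cv2.resize(p[120:280,230:400],(800,753))[:600],'s2.png')
a=cv2.imread('pics/w3.png'); b=cv2.imread('pics/s2.png'); cv2.imwrite('pics/j2.png',np.vstack([cv2.resize(a,(400,300)),cv2.resize(b,(400,300))]))
"
```

```text
cur psi -2.95 shift [0.0038 0.0017 0.2889] turn 0.0001 or -0.4999 q7 -0.26 pos [0.5377 0.125  0.1207]
```

View pics/j2.png

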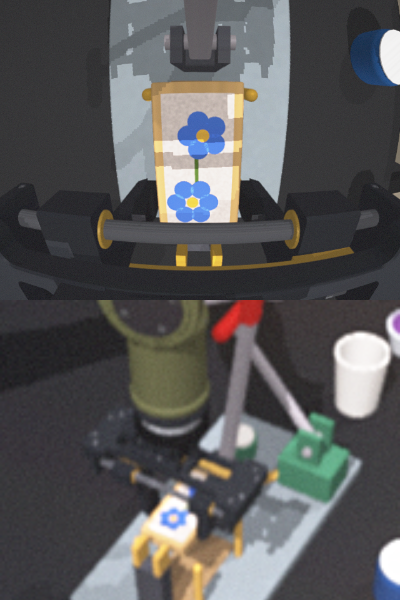

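The wrist view shows the pins at (148,95) and (250,95), symmetric about the board edges at 156 and 243, so it is centred. Lowering and releasing.

send_rows(rows="0.004 0.001 0.08 0; 0.004 0.001 0.16 0; 0.004 0.001 0.22 0; 0.004 0.001 0.26 0; 0.004 0.001 0.286 0; 0.004 0.001 0.286 0; 0.004 0.001 0.286 0")

```text
clock: 8.65
tool_pos: [0.5394, 0.1278, 0.0363]
eef_rot: [0.724, 0.69, 0.001, 0.0]
contact_force: [0.6, -0.4, -0.1]
opening: 0.636
finger_force: 25.0
```

send_rows(rows="0 0 0 0; 0 0 0 0; 0 0 0 0; 0 0 0 0; 0 0 0 0", jaw=-1)

```text
clock: 9.07
tool_pos: [0.539, 0.1279, 0.036]
eef_rot: [0.724, 0.69, 0.0, 0.0]
contact_force: [-1.1, -0.1, -0.1]
opening: 0.983
finger_force: 0.0
```

send_rows(rows="0 0 -0.12 0; 0 0 -0.25 0; 0 0 -0.38 0; 0 0 -0.5 0; 0 0 -0.5 0")

```text
clock: 9.48
tool_pos: [0.5429, 0.1285, 0.1922]
eef_rot: [0.724, 0.689, 0.006, 0.003]
contact_force: [1.2, -0.1, -0.8]
opening: 1.001
finger_force: 0.0
```

```bash
python3 -c "
from h import *
go(.43,-.2,.22,-86)
p,d,c=snap('wrist'); save(p,'w4.png')
p,d,c=snap('top'); np.savez('top1.npz',p=p,d=d,T=c['world_from_camera'],i=[c['fov_y'],c['cx'],c['cy']])
a=cv2.imread('pics/w4.png'); b=cv2.cvtColor(cv2.resize(p[210:345,185:500],(700,300)),4); cv2.imwrite('pics/j3.png',np.vstack([cv2.resize(a,(400,300)),cv2.resize(b,(400,180))]))
"
```

```text
cur psi -2.83 shift [-1.1119 -0.3205 -0.101 ] turn 0.2310 or -0.2690 q7 -0.27 pos [0.5429 0.1285 0.1922]
```

View pics/j3.png

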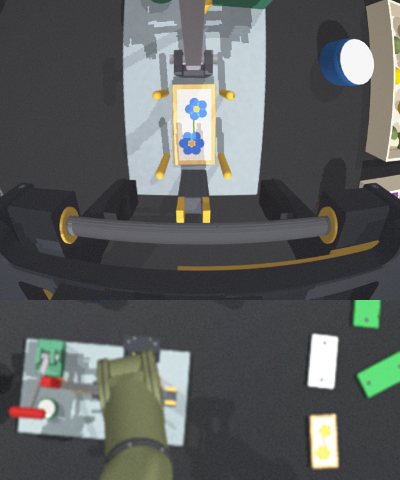

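send_rows(rows="-0.97 -0.32 -0.05 0.232; -0.97 -0.32 -0.05 0.232; -0.97 -0.32 -0.05 0.232; -0.97 -0.32 -0.05 0.232; -0.97 -0.32 -0.05 0.232; -0.97 -0.32 -0.05 0.232; -0.97 -0.32 -0.05 0.232; -0.97 -0.32 -0.05 0.232; -0.97 -0.32 -0.05 0.232; -0.97 -0.32 -0.05 0.232")

```text
clock: 10.42
tool_pos: [0.4268, -0.1597, 0.1993]
eef_rot: [0.991, 0.13, -0.002, -0.0]
contact_force: [-0.2, 0.4, -0.3]
opening: 0.998
finger_force: 0.0
```

```bash
python3 -c "
from h import *
go(.432,-.271,.20,-87)
"
```

```text
cur psi -75.00 shift [-0.0793  0.363  -0.0022] turn 0.0333 or -0.4667 q7 -0.61 pos [ 0.4268 -0.1597  0.1993]
```

send_rows(rows="-0.079 0.363 0 0.033; -0.079 0.363 0 0.033; -0.079 0.363 0 0.033; -0.079 0.363 0 0.033; -0.079 0.363 0 0.033; -0.079 0.363 0 0.033")

```text
clock: 10.92
tool_pos: [0.4342, -0.268, 0.1992]
eef_rot: [0.999, 0.033, -0.002, -0.001]
contact_force: [-0.4, 0.8, -0.0]
opening: 1.002
finger_force: 0.0
```

```bash
python3 -c "
from h import *
p,d,c=snap('wrist'); save(p,'w5.png')
u=wproj(c,[[.452,-.27,.015],[.622,-.267,.011]]); print(u)
x,y=u[0].astype(int); r=wrect(p,c,(x-60,y-80,x+60,y+80),.015)
x,y=u[1].astype(int); q=wrect(p,c,(max(x-50,0),max(y-70,0),x+50,y+70),.011)
x,y=np.array(r[0])/1000
go(x-.02,y-.001,.008,-87)
"
```

```text
[[322.67388036 196.33538206]
 [331.79212264  11.51440286]]
rect c [ 452.1 -270.8] [111.1  57.2] long 2.9
rect c [ 602.5 -266.8] [57.1 73.8] long -4.8
cur psi -86.20 shift [-0.0073  0.0155  0.6381] turn 0.0022 or -0.4978 q7 -0.60 pos [ 0.4345 -0.2675  0.1994]
```

send_rows(rows="-0.005 0.011 0.2 0.0025; -0.005 0.011 0.35 0.0025; -0.005 0.011 0.5 0.0025; -0.005 0.011 0.6 0.0025; -0.005 0.011 0.638 0.0025; -0.005 0.011 0.638 0.0025; -0.005 0.011 0.638 0.0025")

```text
clock: 11.55
tool_pos: [0.4332, -0.2711, 0.0085]
eef_rot: [1.0, 0.025, -0.001, -0.001]
contact_force: [1.0, 0.3, -0.7]
opening: 0.996
finger_force: 0.0
```

send_rows(rows="0 0 0 0; 0 0 0 0; 0 0 0 0; 0 0 0 0; 0 0 0 0; 0 0 0 0", jaw=1, force=25)

```text
clock: 12.05
tool_pos: [0.4344, -0.273, 0.0101]
eef_rot: [1.0, 0.025, 0.001, 0.0]
contact_force: [0.3, 0.9, 7.2]
opening: 0.63
finger_force: 25.0
```

send_rows(rows="0 0 -0.1 0; 0 0 -0.25 0; 0 0 -0.4 0; 0 0 -0.57 0; 0 0 -0.57 0; 0 0 -0.57 0")

```text
clock: 12.55
tool_pos: [0.4357, -0.2743, 0.1842]
eef_rot: [1.0, 0.024, 0.003, 0.002]
contact_force: [0.7, 1.0, -1.1]
opening: 0.629
finger_force: 25.0
```

```bash
python3 -c "
from h import *
go(.538,.126,.18,-3)
"
```

```text
cur psi -87.19 shift [ 0.4058 -1.316   0.0108] turn -0.2339 or 0.2661 q7 -0.56 pos [ 0.4357 -0.2743  0.1842]
```

send_rows(rows="0.3 -0.95 0 -0.234; 0.3 -0.95 0 -0.234; 0.3 -0.95 0 -0.234; 0.3 -0.95 0 -0.234; 0.3 -0.95 0 -0.234; 0.3 -0.95 0 -0.234; 0.3 -0.95 0 -0.234; 0.3 -0.95 0 -0.234; 0.3 -0.95 0 -0.234; 0.3 -0.95 0 -0.234")

```text
clock: 13.38
tool_pos: [0.509, 0.0182, 0.1788]
eef_rot: [0.793, 0.609, -0.001, -0.001]
contact_force: [-0.3, -0.9, -0.3]
opening: 0.631
finger_force: 25.0
```

```bash
python3 -c "
from h import *
go(.538,.1285,.18,-3)
"
```

```text
cur psi -15.01 shift [ 0.3801 -0.0018 -0.004 ] turn -0.0334 or 0.4666 q7 -0.22 pos [0.509  0.0182 0.1788]
```

send_rows(rows="0.38 -0.002 0 -0.033; 0.38 -0.002 0 -0.033; 0.38 -0.002 0 -0.033; 0.38 -0.002 0 -0.033; 0.38 -0.002 0 -0.033; 0.38 -0.002 0.09 -0.033; 0.38 -0.002 0.14 -0.033; 0.38 -0.002 0.14 -0.033; 0.38 -0.002 0.14 -0.033")

```text
clock: 14.13
tool_pos: [0.5386, 0.1243, 0.1372]
eef_rot: [0.73, 0.683, -0.002, -0.001]
contact_force: [0.2, 0.6, -0.6]
opening: 0.631
finger_force: 25.0
```

```bash
python3 -c "
from h import *
go(.538,.1285,.047,-3)
p,d,c=snap('wrist'); h=cv2.cvtColor(p,cv2.COLOR_RGB2HSV)
m=cv2.inRange(h[120:180,200:440],(15,150,110),(35,255,255)); n,l,st,ce=cv2.connectedComponentsWithStats(m); print([(st[i][:4]+[200,120,0,0]).tolist() for i in range(1,n) if st[i][4]>20])
save(p,'w6.png')
print(wray(c,[[300,150],[340,150]],.13).round(4))
"
```

```text
cur psi -3.82 shift [ 0.0144 -0.002   0.3008] turn -0.0023 or 0.4977 q7 -0.25 pos [0.5386 0.1243 0.1372]
[[386, 139, 14, 18], [232, 141, 12, 18]]
[[0.5364 0.1929 0.13  ]
 [0.5527 0.1918 0.13  ]]
```

View pics/w6.png

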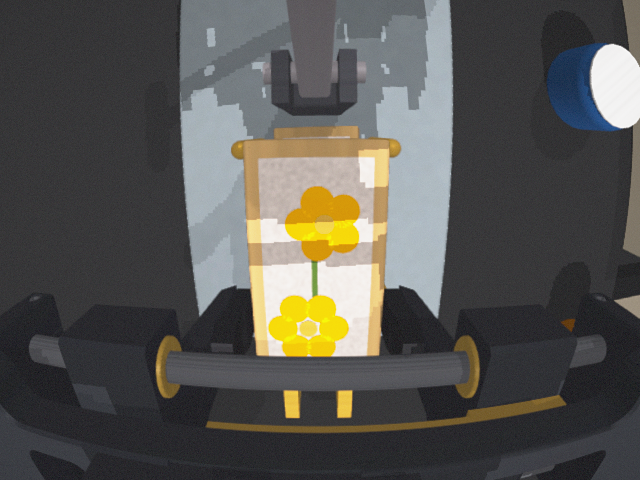

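send_rows(rows="0.01 -0.002 0 -0.002; 0.01 -0.002 0.1 -0.002; 0.01 -0.002 0.2 -0.002; 0.01 -0.002 0.26 -0.002; 0.01 -0.002 0.297 -0.002; 0.01 -0.002 0.297 -0.002; 0.01 -0.002 0.297 -0.002")

```text
clock: 14.77
tool_pos: [0.54, 0.1293, 0.0497]
eef_rot: [0.725, 0.689, 0.0, 0.0]
contact_force: [-0.3, -0.1, -1.1]
opening: 0.634
finger_force: 25.0
```

send_rows(rows="0 0 0 0; 0 0 0 0; 0 0 0 0; 0 0 0 0; 0 0 0 0", jaw=-1)

```text
clock: 15.18
tool_pos: [0.5398, 0.1293, 0.0497]
eef_rot: [0.725, 0.689, 0.001, 0.0]
contact_force: [-0.7, -0.6, 0.4]
opening: 0.983
finger_force: 0.0
```

send_rows(rows="0 0 -0.12 0; 0 0 -0.25 0; 0 0 -0.38 0; 0 0 -0.5 0; 0 0 -0.5 0")

```text
clock: 15.6
tool_pos: [0.5436, 0.1299, 0.2058]
eef_rot: [0.725, 0.688, 0.006, 0.003]
contact_force: [1.6, 0.1, -0.1]
opening: 0.996
finger_force: 0.0
```

```bash
python3 -c "
from h import *
go(.601,-.262,.22,-95)
p,d,c=snap('wrist'); save(p,'w7.png')
q,d,c=snap('top'); x=ray(c,[[439,256]],.011); print(x)
h=q[225:285,420:460]; m=(h.max(-1)>110).astype(np.uint8); M=cv2.moments(m); print(ray(c,[M['m10']/M['m00']+420,M['m01']/M['m00']+225],.011))
a=cv2.resize(cv2.cvtColor(p,4),(400,300)); b=cv2.cvtColor(cv2.resize(q[210:345,185:500],(400,180)),4); cv2.imwrite('pics/j4.png',np.vstack([a,b]))
"
```

```text
cur psi -3.01 shift [-1.2943  0.2604 -0.0494] turn 0.2555 or -0.2445 q7 -0.25 pos [0.5436 0.1299 0.2058]
[[ 0.61850237 -0.26948022  0.011     ]]
[[ 0.61925575 -0.26921995  0.011     ]]
```

View pics/j4.png

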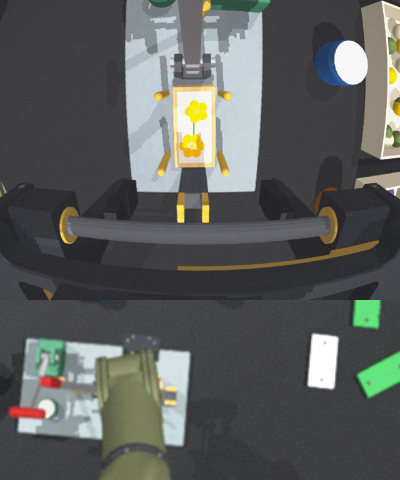

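```bash
python3 - <<'E'
from ld import *
p,d,c=ld('w2'); h=cv2.cvtColor(p,cv2.COLOR_RGB2HSV); m=cv2.inRange(h,(45,120,80),(75,255,255))
for cn in cv2.findContours(m,0,2)[0]:
    if cv2.contourArea(cn)>500:
        w=wray(c,cn[:,0],.011)[:,:2]; print(cv2.boxPoints(cv2.minAreaRect((w*1000).astype(np.float32))).round(0).tolist())
go(.6027,-.264,.20,-95)
E
```

```text
[[545.0, -367.0], [598.0, -467.0], [653.0, -438.0], [599.0, -338.0]]
[[696.0, -392.0], [806.0, -401.0], [811.0, -339.0], [701.0, -330.0]]
cur psi -2.97 shift [-1.299   0.276   0.0013] turn 0.2556 or -0.2444 q7 -0.25 pos [0.5402 0.1295 0.2006]
```

send_rows(rows="-0.98 0.25 0 0.255; -0.98 0.25 0 0.255; -0.98 0.25 0 0.255; -0.98 0.25 0 0.255; -0.98 0.25 0 0.255; -0.98 0.25 0 0.255; -0.98 0.25 0 0.255; -0.98 0.25 0 0.255; -0.98 0.25 0 0.255; -0.98 0.25 0 0.255", jaw=-0.7)

```text
clock: 16.53
tool_pos: [0.5976, -0.1701, 0.1968]
eef_rot: [0.992, 0.129, -0.002, -0.0]
contact_force: [0.1, 0.9, -0.2]
opening: 0.848
finger_force: 0.0
```

```bash
python3 -c "
from h import *
go(.6027,-.265,.20,-95)
"
```

```text
cur psi -75.14 shift [-0.0648  0.3101 -0.0106] turn 0.0552 or -0.4448 q7 -0.73 pos [ 0.5976 -0.1701  0.1968]
```

send_rows(rows="-0.065 0.31 -0.01 0.055; -0.065 0.31 -0.01 0.055; -0.065 0.31 -0.01 0.055; -0.065 0.31 -0.01 0.055; -0.065 0.31 -0.01 0.055; -0.065 0.31 -0.01 0.055; -0.065 0.31 -0.01 0.055")

```text
clock: 17.12
tool_pos: [0.6051, -0.2606, 0.201]
eef_rot: [0.999, -0.037, -0.001, -0.001]
contact_force: [0.3, 0.8, -0.3]
opening: 0.854
finger_force: 0.0
```

```bash
python3 -c "
from h import *
p,d,c=snap('wrist'); save(p,'w8.png')
u=wproj(c,[[.6226,-.2667,.011]]); print(u)
x,y=u[0].astype(int); r=wrect(p,c,(x-55,y-80,x+55,y+80),.011)
x,y=np.array(r[0])/1000
go(x-.02,y+.0018,.005,-95)
"
```

```text
[[324.53947444 195.03551157]]
rect c [ 622.4 -268.8] [ 56.7 111.4] long -4.9
cur psi -94.20 shift [-0.0074  0.0226  0.6545] turn 0.0022 or -0.4978 q7 -0.89 pos [ 0.6052 -0.2608  0.2014]
```

send_rows(rows="-0.006 0.018 0.2 0.002; -0.006 0.018 0.35 0.002; -0.006 0.018 0.5 0.002; -0.006 0.018 0.6 0.002; -0.006 0.018 0.653 0.002; -0.006 0.018 0.653 0.002; -0.006 0.018 0.653 0.002")

```text
clock: 17.75
tool_pos: [0.6029, -0.2669, 0.0052]
eef_rot: [0.999, -0.044, -0.0, -0.001]
contact_force: [0.5, 0.1, 0.9]
opening: 0.85
finger_force: 0.0
```

send_rows(rows="0 0 0 0; 0 0 0 0; 0 0 0 0; 0 0 0 0; 0 0 0 0; 0 0 0 0", jaw=1, force=40)

```text
clock: 18.25
tool_pos: [0.6031, -0.2682, 0.0069]
eef_rot: [0.999, -0.044, 0.0, -0.0]
contact_force: [-0.7, 2.3, 4.8]
opening: 0.627
finger_force: 40.0
```

send_rows(rows="0 0 -0.1 0; 0 0 -0.25 0; 0 0 -0.4 0; 0 0 -0.6 0; 0 0 -0.6 0; 0 0 -0.6 0")

```text
clock: 18.75
tool_pos: [0.6055, -0.2709, 0.1924]
eef_rot: [0.999, -0.045, 0.005, 0.003]
contact_force: [-0.4, -1.0, -2.4]
opening: 0.628
finger_force: 40.0
```

```bash
python3 -c "
from h import *
go(.538,.1275,.19,-3)
"
```

```text
cur psi -95.14 shift [-3.4280e-01 -1.3024e+00 -1.3000e-03] turn -0.2559 or 0.2441 q7 -0.88 pos [ 0.6055 -0.2709  0.1924]
```

send_rows(rows="-0.25 -0.95 0 -0.256; -0.25 -0.95 0 -0.256; -0.25 -0.95 0 -0.256; -0.25 -0.95 0 -0.256; -0.25 -0.95 0 -0.256; -0.25 -0.95 0 -0.256; -0.25 -0.95 0 -0.256; -0.25 -0.95 0 -0.256; -0.25 -0.95 0 -0.256; -0.25 -0.95 0 -0.256")

```text
clock: 19.58
tool_pos: [0.5521, 0.0239, 0.1848]
eef_rot: [0.834, 0.552, -0.001, -0.001]
contact_force: [0.7, -0.6, -2.1]
opening: 0.632
finger_force: 40.0
```

```bash
python3 -c "
from h import *
go(.538,.1276,.18,-3)
"
```

```text
cur psi -22.96 shift [ 0.2999 -0.1782  0.0161] turn -0.0554 or 0.4446 q7 -0.32 pos [0.5521 0.0239 0.1848]
```

send_rows(rows="0.3 -0.178 0 -0.055; 0.3 -0.178 0 -0.055; 0.3 -0.178 0 -0.055; 0.3 -0.178 0 -0.055; 0.3 -0.178 0 -0.055; 0.3 -0.178 0.09 -0.055; 0.3 -0.178 0.15 -0.055; 0.3 -0.178 0.15 -0.055; 0.3 -0.178 0.15 -0.055")

```text
clock: 20.33
tool_pos: [0.5395, 0.124, 0.1402]
eef_rot: [0.731, 0.683, -0.002, -0.0]
contact_force: [1.1, 0.2, -1.1]
opening: 0.63
finger_force: 40.0
```

```bash
python3 -c "
from h import *
go(.538,.1276,.061,-3)
p,d,c=snap('wrist'); h=cv2.cvtColor(p,cv2.COLOR_RGB2HSV)
m=cv2.inRange(h[110:190,200:440],(15,150,110),(35,255,255)); n,l,st,ce=cv2.connectedComponentsWithStats(m); print([(st[i][:4]+[200,110,0,0]).tolist() for i in range(1,n) if st[i][4]>20])
row=p[165,220:420].max(-1); xs=np.where(row>140)[0]+220; print(xs.min(),xs.max()); save(p,'w9.png')
"
```

```text
cur psi -3.86 shift [ 0.0121 -0.0051  0.264 ] turn -0.0024 or 0.4976 q7 -0.24 pos [0.5395 0.124  0.1402]
[[390, 139, 7, 16], [231, 141, 13, 17]]
220 419
```

send_rows(rows="0.009 -0.004 0 -0.002; 0.009 -0.004 0.1 -0.002; 0.009 -0.004 0.18 -0.002; 0.009 -0.004 0.23 -0.002; 0.009 -0.004 0.262 -0.002; 0.009 -0.004 0.262 -0.002; 0.009 -0.004 0.262 -0.002")

```text
clock: 20.97
tool_pos: [0.54, 0.1289, 0.0632]
eef_rot: [0.725, 0.688, 0.0, 0.0]
contact_force: [0.4, 0.2, -2.2]
opening: 0.625
finger_force: 40.0
```

send_rows(rows="0 0 0 0; 0 0 0 0; 0 0 0 0; 0 0 0 0; 0 0 0 0", jaw=-1)

```text
clock: 21.38
tool_pos: [0.5398, 0.1289, 0.0632]
eef_rot: [0.725, 0.689, 0.001, 0.0]
contact_force: [1.1, -0.7, 0.4]
opening: 0.976
finger_force: 0.0
```

send_rows(rows="0 0 -0.12 0; 0 0 -0.25 0; 0 0 -0.38 0; 0 0 -0.5 0; 0 0 -0.5 0; 0 0 -0.5 0")

```text
clock: 21.88
tool_pos: [0.5407, 0.1291, 0.2148]
eef_rot: [0.725, 0.689, 0.002, 0.001]
contact_force: [-0.3, 0.4, -0.5]
opening: 1.002
finger_force: 0.0
```

```bash
python3 -c "
from h import *
p,d,c=snap('wrist'); save(p,'w10.png'); q,d,c=snap('scene')
h=cv2.cvtColor(q,cv2.COLOR_RGB2HSV); m=((h[...,0]<8)|(h[...,0]>172))&(h[...,1]>180)&(h[...,2]>90); W=cloud(q,d,c)
k,l,st,ce=cv2.connectedComponentsWithStats(m.astype(np.uint8))
for i in range(1,k):
  w=W[l==i]
  if st[i][4]>20 and np.median(w[:,2])>.1: print(ce[i].round(),np.median(w,0).round(3),np.percentile(w,5,axis=0).round(3),np.percentile(w,95,axis=0).round(3))
cv2.imwrite('pics/j5.png',np.vstack([cv2.resize(cv2.cvtColor(p,4),(400,300)),cv2.resize(cv2.cvtColor(q[90:240,230:430],4),(400,300))]))
"
```

```text
[332. 124.] [0.544 0.285 0.304] [0.491 0.27  0.23 ] [0.556 0.351 0.335]
```

View pics/j5.png

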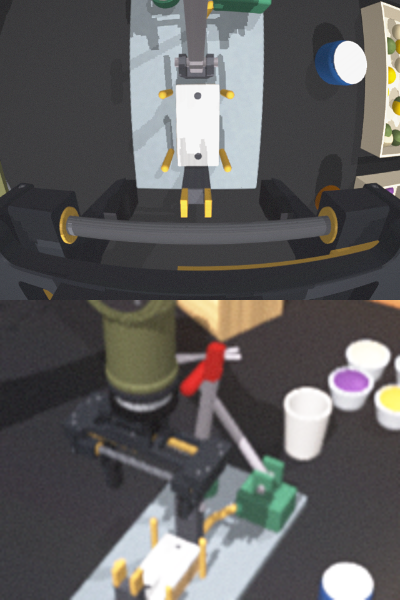

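send_rows(rows="0 0 -0.69 0; 0 0 -0.69 0; 0 0 -0.69 0; 0 0 -0.69 0; 0 0 -0.69 0; 0.66 0 -0.69 0; 0.66 0 -0.69 0; 0.66 0 -0.69 0; 0.66 0 -0.69 0; 0.66 0 -0.69 0", jaw=1)

```text
clock: 22.82
tool_pos: [0.5481, 0.3306, 0.4167]
eef_rot: [0.724, 0.69, -0.002, -0.001]
contact_force: [0.1, 0.6, -0.4]
opening: 0.265
finger_force: 0.0
```

```bash
cat >> h.py <<'E'
def pf(rot=None):
    s=sensors.get_state(); th=np.radians(-3); R=np.array([[np.cos(th),-np.sin(th)],[np.sin(th),np.cos(th)]])
    q=Ro.from_quat(s['eef_rot']).as_matrix(); print('press xyz mm',(R.T@(s['tool_pos'][:2]-[.539,.147])*1000).round(1),(s['tool_pos'][2]*1000).round(1),'psi %.2f'%np.degrees(np.arctan2(q[1,1],q[0,1])),'F',s['contact_force'].round(1),'t %.1f'%s['clock'])
E
python3 -c "
from h import *
pf(); go(.539+.0523*.18,.147+.18,.297,-3)"
```

```text
press xyz mm [ -0.5 183.9] 416.7 psi -2.77 F [ 0.1  0.6 -0.4] t 22.8
cur psi -2.77 shift [-0.0118  0.0036  0.3991] turn 0.0006 or -0.4994 q7 -0.58 pos [0.5481 0.3306 0.4167]
```

send_rows(rows="0 0.003 0.2 0; 0 0.003 0.4 0; 0 0.003 0.4 0; 0 0.003 0.4 0; 0 0.003 0.4 0")

```text
clock: 23.23
tool_pos: [0.549, 0.3258, 0.2967]
eef_rot: [0.725, 0.689, -0.004, -0.001]
contact_force: [0.6, -0.1, 0.0]
opening: 0.005
finger_force: 0.0
```

send_rows(rows="-0.087 0 0 0; -0.19 0 -0.027 0; -0.277 0 -0.037 0; -0.373 0 -0.037 0; -0.463 0 -0.027 0; -0.563 0 0.003 0; -0.563 0 0.003 0")

```text
clock: 23.82
tool_pos: [0.543, 0.1504, 0.3007]
eef_rot: [0.728, 0.685, -0.0, 0.002]
contact_force: [-0.1, -0.5, 0.3]
opening: 0.005
finger_force: 0.0
```

```bash
python3 -c "
from h import *
pf(); p,d,c=snap('wrist'); q,d,c=snap('scene')
cv2.imwrite('pics/j6.png',np.vstack([cv2.resize(cv2.cvtColor(p,4),(400,300)),cv2.resize(cv2.cvtColor(q[70:245,210:430],4),(400,300))]))"
```

```text
press xyz mm [3.8 3.6] 300.7 psi -3.52 F [-0.1 -0.5  0.3] t 23.8
```

View pics/j6.png

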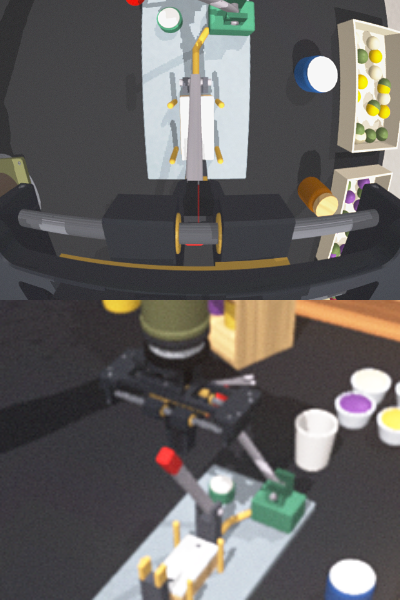

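send_rows(rows="-0.07 -0.005 0.047 -0.001; -0.157 -0.01 0.097 -0.001; -0.237 -0.01 0.163 -0.001; -0.307 -0.01 0.237 -0.001; -0.363 -0.01 0.317 -0.001; -0.393 -0.01 0.373 -0.001; -0.417 -0.01 0.433 -0.001; -0.433 -0.01 0.497 -0.001; -0.443 -0.01 0.54 -0.001; -0.443 -0.01 0.555 -0.001")

```text
clock: 24.75
tool_pos: [0.5331, 0.0262, 0.1315]
eef_rot: [0.723, 0.691, 0.0, -0.0]
contact_force: [-0.2, 0.5, 1.3]
opening: 0.004
finger_force: 0.3
```

```bash
python3 -c "
from h import *
pf(); p,d,c=snap('wrist'); q,d,c=snap('scene')
cv2.imwrite('pics/j7.png',np.vstack([cv2.resize(cv2.cvtColor(p,4),(400,300)),cv2.resize(cv2.cvtColor(q[100:275,210:430],4),(400,300))]))"
```

```text
press xyz mm [   0.4 -120.9] 131.5 psi -2.57 F [-0.2  0.5  1.3] t 24.8
```

View pics/j7.png

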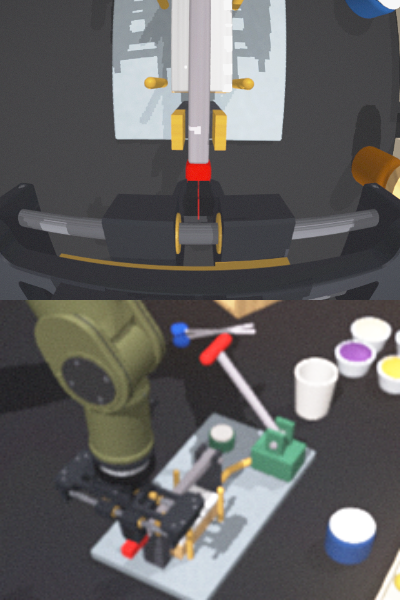

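The bar now lies between the fork prongs at wrist crop (172–227,130). I'll press it down to make sure it is seated.

send_rows(rows="0 0 0.01 0; 0 0 0.015 0; 0 0 0.02 0; 0 0 0.02 0")

```text
clock: 25.18
tool_pos: [0.5335, 0.0264, 0.1292]
eef_rot: [0.723, 0.691, 0.002, 0.001]
contact_force: [-3.0, 0.7, 18.4]
opening: 0.004
finger_force: 8.9
```

send_rows(rows="0 0 0.005 0; 0 0 0.01 0; 0 0 0.01 0")

```text
clock: 25.43
tool_pos: [0.5336, 0.0264, 0.1288]
eef_rot: [0.723, 0.691, 0.003, 0.001]
contact_force: [-8.8, 2.0, 42.4]
opening: 0.007
finger_force: 21.0
```

send_rows(rows="0 0 -0.12 0; 0 0 -0.47 0; 0 0 -0.47 0; 0 0 -0.47 0; 0 0 -0.47 0; 0.6 -0.19 -0.47 0.001; 0.6 -0.19 -0.47 0.001; 0.6 -0.19 -0.47 0.001; 0.6 -0.19 -0.47 0.001; 0.6 -0.19 -0.47 0.001")

```text
clock: 26.27
tool_pos: [0.4807, 0.2139, 0.264]
eef_rot: [0.723, 0.691, 0.001, -0.002]
contact_force: [-1.1, 1.2, 0.0]
opening: 0.011
finger_force: 0.0
```

send_rows(rows="0.45 0 0 0; 0.45 0 0 0; 0.45 0 0 0; 0.45 0 0 0; 0.45 0 0 0")

```text
clock: 26.68
tool_pos: [0.4883, 0.348, 0.2635]
eef_rot: [0.722, 0.691, 0.001, -0.001]
contact_force: [-0.4, -0.5, -0.2]
opening: 0.005
finger_force: 0.0
```

```bash
python3 -c "
from h import *
pf(); p,d,c=snap('top')
h=cv2.cvtColor(p,cv2.COLOR_RGB2HSV); m=((h[...,0]<8)|(h[...,0]>172))&(h[...,1]>180)&(h[...,2]>90); W=cloud(p,d,c); m[:,:180]=0;m[:,345:]=0; w=W[m]; print(len(w),w.min(0),w.max(0))
q,d,c=snap('scene'); h=cv2.cvtColor(q,cv2.COLOR_RGB2HSV); m=((h[...,0]<8)|(h[...,0]>172))&(h[...,1]>180)&(h[...,2]>90); W=cloud(q,d,c)
k,l,st,ce=cv2.connectedComponentsWithStats(m.astype(np.uint8))
for i in range(1,k):
  w=W[l==i]
  if st[i][4]>15: print(ce[i].round(),np.median(w,0).round(3),np.percentile(w,5,axis=0).round(3),np.percentile(w,95,axis=0).round(3))
cv2.imwrite('pics/j8.png',cv2.resize(cv2.cvtColor(q[80:280,210:430],4),(660,600)))"
```

```text
press xyz mm [-61.1 198.1] 263.5 psi -2.52 F [-0.4 -0.5 -0.2] t 26.7
75 [0.485686   0.00448726 0.11924606] [0.53903187 0.34077637 0.33863977]
[328. 128.] [0.498 0.335 0.236] [0.485 0.308 0.225] [0.504 0.37  0.24 ]
[284. 242.] [0.538 0.018 0.128] [0.53  0.001 0.117] [0.542 0.037 0.132]
```

View pics/j8.png

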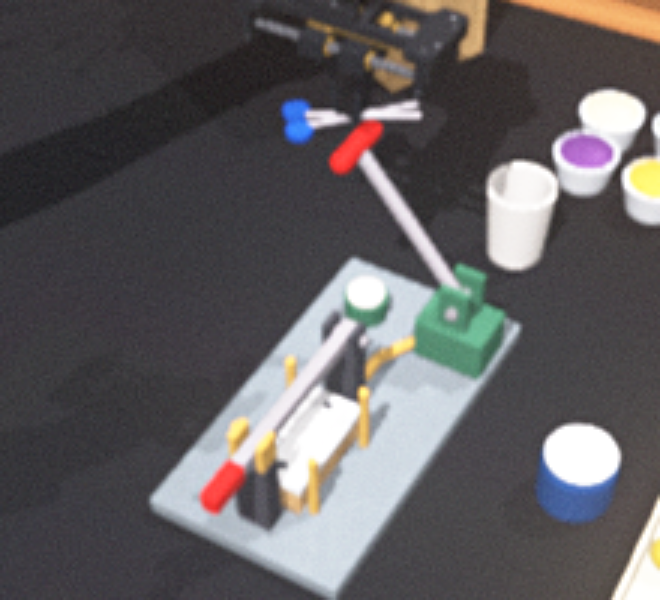

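send_rows(rows="0 0.003 0.077 0; 0 -0.037 0.137 0; 0 -0.093 0.207 0; 0 -0.15 0.31 0; 0 -0.183 0.423 0; 0 -0.193 0.483 0; 0 -0.193 0.493 0; 0 -0.193 0.493 0")

```text
clock: 27.45
tool_pos: [0.428, 0.3445, 0.1198]
eef_rot: [0.725, 0.688, -0.003, -0.003]
contact_force: [-15.6, -0.8, 37.6]
opening: 0.006
finger_force: 18.7
```

```bash
python3 -c "
from h import *
pf(); q,d,c=snap('scene')
cv2.imwrite('pics/j9.png',cv2.resize(cv2.cvtColor(q[80:280,210:430],4),(440,400)))
h=cv2.cvtColor(q,cv2.COLOR_RGB2HSV); m=((h[...,0]<8)|(h[...,0]>172))&(h[...,1]>180)&(h[...,2]>90); W=cloud(q,d,c)
k,l,st,ce=cv2.connectedComponentsWithStats(m.astype(np.uint8))
for i in range(1,k):
  w=W[l==i]
  if st[i][4]>15: print(ce[i].round(),np.median(w,0).round(3),np.percentile(w,5,axis=0).round(3),np.percentile(w,95,axis=0).round(3))
"
```

```text
press xyz mm [-121.2  191.4] 119.8 psi -2.98 F [-15.6  -0.8  37.6] t 27.4
[316. 149.] [0.441 0.368 0.118] [0.436 0.354 0.11 ] [0.443 0.372 0.122]
[306. 157.] [0.434 0.321 0.117] [0.426 0.312 0.108] [0.44  0.333 0.123]
[284. 242.] [0.538 0.018 0.128] [0.53  0.    0.118] [0.543 0.037 0.133]
```

View pics/j9.png

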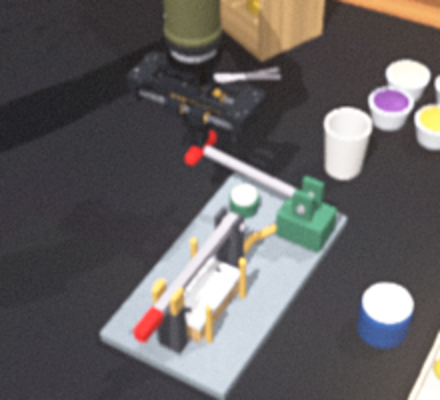

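send_rows(rows="0 0.01 -0.07 0; 0 0.043 -0.183 0; 0 0.1 -0.286 0; 0 0.156 -0.356 0; 0 0.193 -0.416 0; 0 0.193 -0.493 0; 0 0.193 -0.493 0; 0 0.193 -0.493 0; 0 0.193 -0.493 0; 0 0.193 -0.493 0")

```text
clock: 28.33
tool_pos: [0.4892, 0.3412, 0.263]
eef_rot: [0.725, 0.688, -0.002, -0.0]
contact_force: [-0.4, 0.4, -0.6]
opening: 0.004
finger_force: 0.0
```

```bash
cat > lev.py <<'E'
from h import *
pf(); q,d,c=snap('scene')
h=cv2.cvtColor(q,cv2.COLOR_RGB2HSV); m=((h[...,0]<8)|(h[...,0]>172))&(h[...,1]>180)&(h[...,2]>90); W=cloud(q,d,c)
k,l,st,ce=cv2.connectedComponentsWithStats(m.astype(np.uint8))
for i in range(1,k):
  w=W[l==i]
  if st[i][4]>15: print(ce[i].round(),np.median(w,0).round(3),np.percentile(w,95,axis=0).round(3))
E
python3 lev.py
```

```text
press xyz mm [-59.9 191.3] 263.0 psi -3.01 F [-0.4  0.4 -0.6] t 28.3
[328. 129.] [0.498 0.335 0.235] [0.504 0.372 0.24 ]
[284. 242.] [0.539 0.016 0.128] [0.543 0.037 0.133]
```

Lever fully back up. Repeating the strokes.

send_rows(rows="0 0.003 0.077 0; 0 -0.037 0.137 0; 0 -0.093 0.207 0; 0 -0.15 0.31 0; 0 -0.183 0.423 0; 0 -0.193 0.483 0; 0 -0.193 0.491 0; 0 -0.193 0.491 0; 0 -0.193 0.491 0")

```text
clock: 29.13
tool_pos: [0.4267, 0.3467, 0.1197]
eef_rot: [0.724, 0.69, -0.003, -0.003]
contact_force: [-16.0, -1.6, 39.3]
opening: 0.006
finger_force: 19.5
```

send_rows(rows="0 0.01 -0.07 0; 0 0.043 -0.183 0; 0 0.1 -0.286 0; 0 0.156 -0.356 0; 0 0.193 -0.416 0; 0 0.193 -0.491 0; 0 0.193 -0.491 0; 0 0.193 -0.491 0; 0 0.193 -0.491 0; 0 0.193 -0.491 0")

```text
clock: 29.97
tool_pos: [0.4888, 0.3421, 0.2625]
eef_rot: [0.725, 0.689, -0.002, -0.0]
contact_force: [0.0, 0.4, -1.1]
opening: -0.001
finger_force: 0.0
```

send_rows(rows="0 0.003 0.077 0; 0 -0.037 0.137 0; 0 -0.093 0.207 0; 0 -0.15 0.31 0; 0 -0.183 0.423 0; 0 -0.193 0.483 0; 0 -0.193 0.491 0; 0 -0.193 0.491 0; 0 -0.193 0.491 0")

```text
clock: 30.72
tool_pos: [0.4264, 0.3469, 0.1196]
eef_rot: [0.724, 0.69, -0.003, -0.003]
contact_force: [-16.0, -1.5, 40.1]
opening: 0.005
finger_force: 20.1
```

send_rows(rows="0 0.01 -0.07 0; 0 0.043 -0.183 0; 0 0.1 -0.286 0; 0 0.156 -0.356 0; 0 0.193 -0.416 0; 0 0.193 -0.491 0; 0 0.193 -0.491 0; 0 0.193 -0.491 0; 0 0.193 -0.491 0; 0 0.193 -0.491 0")

```text
clock: 31.55
tool_pos: [0.4887, 0.3421, 0.2623]
eef_rot: [0.725, 0.689, -0.002, -0.0]
contact_force: [0.4, 0.6, -0.2]
opening: 0.005
finger_force: 0.0
```

```bash
python3 lev.py
```

```text
press xyz mm [-60.5 192.2] 262.3 psi -2.93 F [ 0.4  0.6 -0.2] t 31.6
[328. 129.] [0.498 0.334 0.235] [0.504 0.398 0.24 ]
[284. 242.] [0.538 0.017 0.128] [0.542 0.037 0.132]
```

send_rows(rows="0 0.003 0.077 0; 0 -0.037 0.137 0; 0 -0.093 0.207 0; 0 -0.15 0.31 0; 0 -0.183 0.423 0; 0 -0.193 0.48 0; 0 -0.193 0.487 0; 0 -0.193 0.487 0; 0 -0.193 0.487 0")

```text
clock: 32.35
tool_pos: [0.4267, 0.3469, 0.1201]
eef_rot: [0.724, 0.69, -0.003, -0.003]
contact_force: [-14.5, -0.5, 32.0]
opening: 0.004
finger_force: 16.3
```

send_rows(rows="0 0.01 -0.07 0; 0 0.043 -0.183 0; 0 0.1 -0.286 0; 0 0.156 -0.356 0; 0 0.193 -0.416 0; 0 0.193 -0.487 0; 0 0.193 -0.487 0; 0 0.193 -0.487 0; 0 0.193 -0.487 0; 0 0.193 -0.487 0")

```text
clock: 33.18
tool_pos: [0.4888, 0.3421, 0.2625]
eef_rot: [0.725, 0.689, -0.002, -0.0]
contact_force: [-0.0, 0.1, 0.3]
opening: 0.004
finger_force: 0.0
```

send_rows(rows="0 0.003 0.077 0; 0 -0.037 0.137 0; 0 -0.093 0.207 0; 0 -0.15 0.31 0; 0 -0.183 0.423 0; 0 -0.193 0.48 0; 0 -0.193 0.487 0; 0 -0.193 0.487 0; 0 -0.193 0.487 0")

```text
clock: 33.93
tool_pos: [0.4264, 0.3469, 0.1201]
eef_rot: [0.724, 0.69, -0.003, -0.003]
contact_force: [-15.5, 0.2, 34.2]
opening: 0.003
finger_force: 16.8
```

send_rows(rows="0 0.01 -0.07 0; 0 0.043 -0.183 0; 0 0.1 -0.286 0; 0 0.156 -0.356 0; 0 0.193 -0.416 0; 0 0.193 -0.487 0; 0 0.193 -0.487 0; 0 0.193 -0.6 0; 0 0.193 -0.7 0; 0 0.193 -0.7 0")

```text
clock: 34.77
tool_pos: [0.4919, 0.3441, 0.3319]
eef_rot: [0.725, 0.689, 0.004, 0.0]
contact_force: [1.3, 0.7, 0.1]
opening: 0.003
finger_force: 0.0
```

send_rows(rows="0 -0.4 -0.1 0; 0 -0.4 -0.1 0; 0 -0.4 -0.1 0; 0 -0.4 -0.1 0; 0 -0.4 -0.1 0; 0 -0.4 -0.1 0")

```text
clock: 35.27
tool_pos: [0.3702, 0.3484, 0.357]
eef_rot: [0.725, 0.689, -0.001, 0.0]
contact_force: [0.1, -0.8, -0.4]
opening: 0.005
finger_force: 0.0
```

```bash
python3 lev.py; python3 -c "
from h import *
p,d,c=snap('scene'); q,_,_=snap('top')
cv2.imwrite('pics/f.png',np.hstack([cv2.resize(cv2.cvtColor(p[60:360,200:450],4),(400,480)),cv2.resize(cv2.cvtColor(q[100:345,130:510],4),(400,258)) if 0 else cv2.copyMakeBorder(cv2.resize(cv2.cvtColor(q[100:345,130:510],4),(400,258)),0,222,0,0,0)]))"
```

```text
press xyz mm [-179.1  192.3] 357.0 psi -2.94 F [ 0.1 -0.8 -0.4] t 35.3
[328. 128.] [0.497 0.337 0.236] [0.504 0.543 0.24 ]
[284. 242.] [0.538 0.018 0.128] [0.542 0.037 0.132]
```

View pics/f.png

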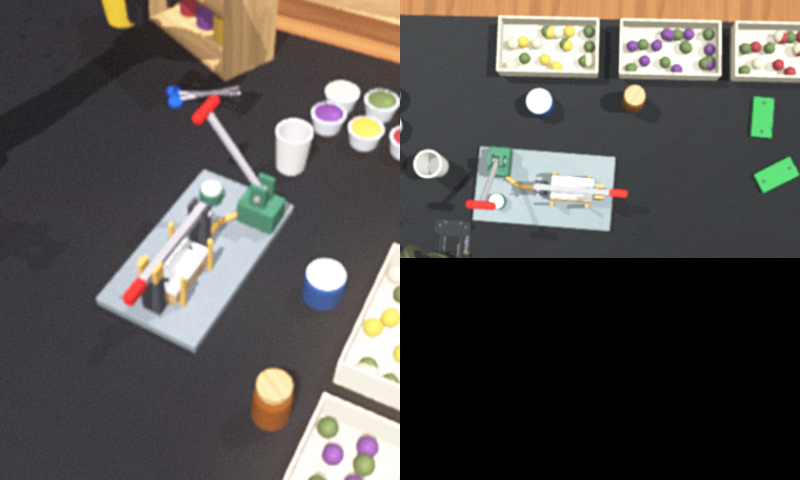

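The final view shows the stack in the nest, the bar in the catch, the lever up, and the jar, cup and tin still standing where they were.

```bash
python3 -c "
from h import *
print(finish_job())"
```

```text
the job is handed in; nothing more can be done
None
```

The job is handed in: both boards on the bench (blue, then yellow) and the top plate are stacked in the press, the bar is seated in its catch, and the lever was pumped five full strokes. The jar, cup and tin were left standing where they were. While seating the bar, the closed fingertips briefly read about 42 N, above the 40 N limit stated for the arm and gripper body; I took that limit not to cover the fingers.

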